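Unlock the spare-blade box

ROBOT

A 6-joint arm with a two-finger parallel gripper is mounted at the origin on the work surface. World frame = base frame: x ahead of the robot, y to its left, z up, the work surface at z = 0. Lengths are in m, angles in degrees, forces in N, time in s.
With the tool pointing down it reaches from about 0.275 to 0.825 m from the base axis. Payload 4.9 kg.
Tool frame: the origin (TCP) lies between the finger pads; the fingertips stand 25 mm ahead of it and the grasp point (between the pads) lies 6 mm ahead of it (robot.finger_overhang is the distance from the TCP to the fingertips, in m); z points along the fingers, y is the line along which they close (so a half turn about z gives the same grasp; the last joint's range is limited). The gripper opens to 85 mm and grips with 20 to 120 N. Pads are 22 mm wide; open, the fingers measure 114 mm over their backs; the gripper's body (76 mm by 85 mm) begins 54 mm behind the grasp point. The pads swing forward as they close: fully open they stand 13 mm farther back than shut.
Start: joints at [-7.689, 18.69, -11.035, 60.275, 0, 82.311], TCP at [0.55, 0, 0.256] pointing down, gripper open.
Joint ranges: [-152.03, 152.03], [-55.5, 102.48], [-74.3, 77.21], [-110.64, 120.58], [-84.22, 78.4], [-180, 180]. Speed limits (degrees/s): [147.25, 147.25, 180, 180, 180, 180].

INTERFACE

Orientations are given as a 3x3 rotation matrix whose columns are the frame's x, y, z axes.
In Python, from bench import robot gives the robot as it stands. The module is installed in compiled form; this text tells all that it offers.
- The arm moves only by the tool carry_out, never from a script. Its argument "motion" is a list that holds one entry, the list of rows, each a list of 5 numbers: the shift along the tool's x, y, z in cm, then the turn about the tool's z in degrees, then the closure, from 0 (fully open) to 1 (shut). In form: [[[tx, ty, tz, turn, claw], ...]]. A call has exactly 5 rows; each row shifts and turns the commanded pose from where the row before left it, along the tool's axes as they then stand; what a row does not reach is not made up. A row lasts 1/12 s, in which the tool goes at most 41.7 mm and 7.16 degrees, less where a joint would pass 70% of its speed; a pose out of reach is approached as far as the arm can. A call with a gripper value outside its range is refused whole. The fingers move at their own pace and stop on an object; "newtons" is the grip in N (left out, the last holds). Time passes only in rows, so rows that do not move let the fingers close, or fill a call up. It gives the time, the measured TCP pose, the force, the opening and the grip force at its end, in the units of the state.
- robot.sense(): the state, without advancing time (a new reading comes with each control period).
- robot.capture(name): name is "scene" or "side" or "wrist"; returns the picture (384x512x3 uint8, blue, green, red); there is no depth.
- robot.camera_params(name): a dict with "intrinsics" (3x3 intrinsics, pixels), "view" (4x4, takes a point from world to camera coordinates). Camera axes: x right, y down, z forward; pixel columns grow to the right and rows downward; lengths in m; the calibration is good to about 2 mm. A picture is of the moment at which its call begins: read the wrist's pose just before it. camera_params takes no time and is no camera call; for the wrist camera it gives the pose at the moment of the call.
- robot.job_done(): hands the job in; it is judged then, once.
The state is a dict: "time_s": time; "joint_positions": joint angles; "qvel": joint speeds; "effort": joint torques, N m; "ee_pos": TCP position; "eef_rot": TCP orientation; "contact_force": force on the tool from outside, world axes, zero at the start; "moment": the same for the moment, N m; "finger_gap": finger opening in m; "gripper_force": force on a finger pad.
Only numpy, scipy, OpenCV 4.12 (cv2) and the standard library are available. Lean on these libraries where they do the work, as an engineer would, in place of code of your own. Each camera call takes 0.05 s, during which the arm holds its last target. There are 200 camera calls.

TASK

Take the orange-handled key out of its wooden stand, feel for the keyway in the brass lock plate on top of the white blade box, push the key in until it is fully home, and then turn it a quarter turn clockwise until the hidden bolt lets go and the drawer springs out. Be gentle: do not force the key or lean on the box. Leave the key upright in the lock, still turned, and leave the jar, the spool and the rotary cutter where they are.

Things in the scene. Friction and masses are not known exactly. Their poses are not given: they have to be found in the camera images.
- key: Steel key with orange handle, 60 g, upright in the stand. Origin: centre of its lower end (tip); z up to the handle, x along the wide side, y the thin one. Bit 18 mm (x) by 6 mm (y), z 0 to 10, its lowest 3 mm tapering to 16 by 4.5 mm. Round stem, 6 mm thick, z 8 to 42. A half turn about z leaves it the same.
- key_handle (a point): Middle of the key's handle, 57 mm above the tip (axes as the key): a flat slab 36 mm (x) by 12 mm (y), from 40 to 74 mm above the tip. Grasp it from above across the 12 mm.
- key_stand: Fixed wooden block 60 x 50 x 36 mm (x, y, z), origin at the centre of its underside. The key stands in its slot (22 mm along x, 10 mm along y, 30 mm deep), tip 6 mm above the underside, 1 to 2 mm loose. Lift the key straight up by 32 mm or more to clear it.
- blade_box: Fixed white steel box 170 x 190 x 85 mm (x, y, z), orange drawer front on its -x side; origin at the centre of its underside, 3 mm above the table on the cutting mat. On its lid lies a brass lock plate, 50 mm (x) by 92 mm (y), 10 mm thick, hard and flat, with the keyway slot in its middle. Touch down on it slowly (about 10 mm/s) with a light force stop (3 N): a hard landing counts as forcing.
- lid_mark (a point): Middle of the lid, at the height of the brass plate's upper face; axes as the box. THE KEYWAY IS NOT HERE: plate and slot sit anywhere from 12 mm to the -y to 12 mm to the +y side of this point along the box's y (0 mm off in x), and stay there. Slot 20 mm long along the box's x, 8 mm wide along its y, 1 mm chamfer, floor 24 mm below the face.
- lock_plug (a joint): Angle of the plug under the plate, rad: 0 locked, grows clockwise seen from above, stop at 1.6; rubs with 0.1 N m, stays where left, 0.1 rad of play round the bit. The slot's upper 10 mm are in the fixed plate: the key turns only with its tip over 20 mm deep, and turned it cannot be pulled out. The bolt lets go at about 1.2.
- drawer (a joint): How far the drawer stands out towards the box's -x, m: 0 shut and held by the bolt; once the bolt lets go, a spring of about 5 N drives it out to its stop at 0.040 in well under a second. Its steel knob stands about 45 mm off the front; the robot need not touch the drawer.
- button_jar: Amber glass jar with red cap, diameter 56 mm, 85 mm high, standing; origin at the centre of its underside. Bystander.
- spool: Mint-green thread spool, diameter 42 mm, 62 mm high, standing; origin at the centre of its underside. Bystander.
- rotary_cutter: Orange rotary cutter lying flat, about 147 mm long (x from -98 to +49), 45 mm wide, 26 mm high; origin on its underside near the blade, handle towards its -x. Bystander.
Not all that is in view belongs to the job. What is shaped like the key but black is not meant.

How it is judged:
By the outcome, as a careful person would: the job done as asked, in the order asked, and still so for the second after the job is handed in, with the robot touching nothing.
It also fails if it takes over 64 s, if anything falls off the work surface, if the arm or the gripper's body presses on something with over 40 N, if the wrist force passes 120 N, or if a joint passes its speed limit or range.

## Working session

There is one attempt and no reset: what is moved stays moved. The work goes in short steps, Python scripts to look and compute and a tool call to move; the robot and the scene stay as the last step left them, time stands still between calls to the robot, and variables do not carry over. Pictures are saved under pics/ and viewed, at most 10 in all, crops included, and the job is handed in when it is done.

Besides the shell and the picture viewer there is one more tool, called after ">>>" as a command line: name --argument value ..., lists and objects as JSON in quotes. carry_out: Moves the arm, as the interface text tells. Its arguments: {"type":"object","properties":{"motion":{"type":"array"},"newtons":{"type":"number"}},"required":["motion"]}

```bash
mkdir -p pics
cat > h.py <<'E'
import numpy as np,cv2
from bench import robot
def ray(cam,uv):
    p=robot.camera_params(cam);K=np.array(p["intrinsics"]);V=np.array(p["view"])
    d=V[:3,:3].T@np.linalg.solve(K,[uv[0],uv[1],1.]);o=-V[:3,:3].T@V[:3,3];return o,d
def onplane(cam,uv,z):
    o,d=ray(cam,uv);return o+d*(z-o[2])/d[2]
def proj(cam,P):
    p=robot.camera_params(cam);K=np.array(p["intrinsics"]);V=np.array(p["view"])
    c=K@(V[:3,:3]@np.array(P)+V[:3,3]);return c[:2]/c[2]
E
python3 - <<'E'
from h import *
for n in["scene","side","wrist"]:
    cv2.imwrite(f"pics/{n}0.png",robot.capture(n))
    o,_=ray(n,(0,0));print(n,o.round(3))
s=robot.sense();print(s["ee_pos"],s["eef_rot"],s["contact_force"],s["finger_gap"],s["time_s"])
E
```

```text
scene [ 1.025 -0.565  1.229]
side [0.304 1.003 0.786]
wrist [0.549 0.078 0.374]
[5.49596603e-01 5.56352543e-05 2.55669367e-01] [[ 3.77954929e-05  9.99999131e-01 -1.31808172e-03]
 [ 9.99999985e-01 -3.75750207e-05  1.67291827e-04]
 [ 1.67242154e-04 -1.31808803e-03 -9.99999117e-01]] [ 0.21411179 -0.28107883  0.04658267] 0.0854934809986987 0.15
```

View pics/scene0.png

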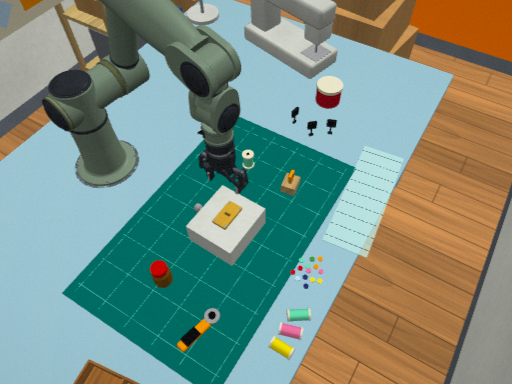

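View pics/side0.png

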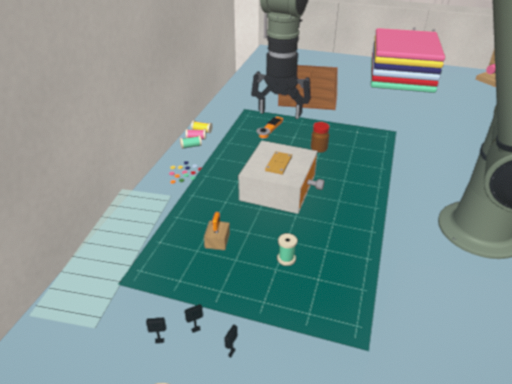

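View pics/wrist0.png

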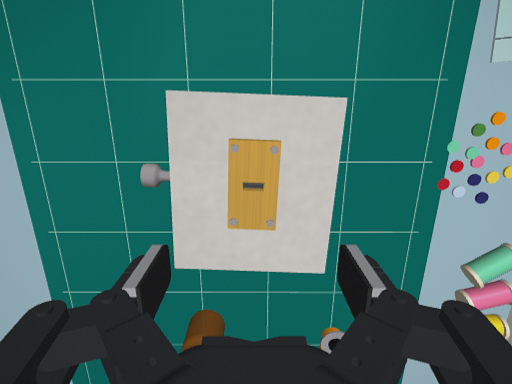

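The wrist view shows the box lid with the brass plate and a dark slot at about (253,186), with the knob to the left (-x). The scene view has the orange key at (291,176) and the side view has it at (215,222). The spool is at (248,158) in the scene view, and the jar and cutter are far off.

```bash
cat >> h.py <<'E'
def blobs(m,amin=15):
    n,l,s,c=cv2.connectedComponentsWithStats(m.astype(np.uint8));return [(s[i][4],c[i].round(1),l==i,s[i][:4]) for i in range(1,n) if s[i][4]>=amin]
def rect(mask):
    c=max(cv2.findContours(mask.astype(np.uint8),0,1)[0],key=cv2.contourArea);return c
def tri(a,ua,b,ub):
    o1,d1=ray(a,ua);o2,d2=ray(b,ub)
    A=np.stack([d1,-d2],1);t=np.linalg.lstsq(A,o2-o1,rcond=None)[0]
    p,q=o1+t[0]*d1,o2+t[1]*d2;return (p+q)/2,np.linalg.norm(p-q)
E
python3 - <<'E'
from h import *
W=cv2.imread("pics/wrist0.png");h=cv2.cvtColor(W,40)
white=((h[...,1]<50)&(h[...,2]>120));white[:,:160]=0;white[:,360:]=0;white[285:]=0;white[:80]=0
white=cv2.morphologyEx(white.astype(np.uint8),cv2.MORPH_OPEN,np.ones((5,5)))
c=rect(white);hull=cv2.convexHull(c)
q=cv2.approxPolyDP(hull,12,True)[:,0];print("lid px",q.tolist())
Q=np.array([onplane("wrist",u,.088) for u in q]);print(Q.round(4),Q.mean(0))
br=(h[...,0]>10)&(h[...,0]<30)&(h[...,1]>110);br[:,:215]=0;br[:,295:]=0;br[250:]=0
c=rect(br);P=np.array([onplane("wrist",u,.098) for u in c[:,0]])
r=cv2.minAreaRect((P[:,:2]*1e4).astype(np.float32));print("plate",r)
g=h[...,2].copy();m=(g<90);m[:165]=0;m[205:]=0;m[:,236:1]=0;m[:,:236]=0;m[:,272:]=0
for a,ce,l,bb in blobs(m):
    P=np.array([onplane("wrist",u[::-1],.098) for u in np.argwhere(l)]);print("slot",a,ce,bb,P.mean(0),cv2.minAreaRect((P[:,:2]*1e4).astype(np.float32)))
out=[]
for n,(x,y) in {"scene":(291,178),"side":(215,224)}.items():
    I=cv2.imread(f"pics/{n}0.png");hh=cv2.cvtColor(I,40)
    m=(hh[...,0]>4)&(hh[...,0]<18)&(hh[...,1]>190)&(hh[...,2]>150);k=np.zeros_like(m);k[y-25:y+25,x-20:x+20]=1
    for b in blobs(m&k,5):print(n,b[0],b[1],b[3])
    cv2.imwrite(f"pics/{n}k.png",cv2.resize(I[y-30:y+30,x-30:x+30],None,fx=6,fy=6,interpolation=cv2.INTER_CUBIC))
cv2.imwrite("pics/k.png",np.hstack([cv2.imread("pics/scenek.png"),cv2.imread("pics/sidek.png")]))
E
```

```text
lid px [[166, 90], [346, 98], [323, 273], [175, 267]]
[[ 0.4671  0.0847  0.088 ]
 [ 0.6354  0.0774  0.088 ]
 [ 0.6275 -0.1123  0.088 ]
 [ 0.4595 -0.1044  0.088 ]] [ 0.54739227 -0.01364489  0.088     ]
plate ((5478.18896484375, -58.5198974609375), (924.7899169921875, 496.3988342285156), 87.65202331542969)
slot 84 [252.8 185.1] [243 183  20   5] [ 0.54782638 -0.00476701  0.098     ] ((5475.31689453125, -47.07720184326172), (41.428428649902344, 188.9143829345703), 89.93952941894531)
side 61 [215.2 221.1] [213 213   6  17]
```

View pics/k.png

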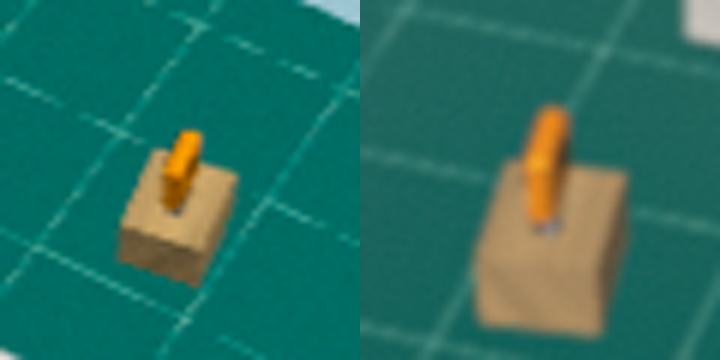

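Run:
```python
from h import *
p,e=tri("scene",(291.3,176.3),"side",(215.2,221.1));print(p,e)
```

```text
[0.63744208 0.25021585 0.06653778] 0.0006908153614895157
```

>>> carry_out --motion '[[[3.5,1.3,0,0,0],[3.5,1.3,0,0,0],[3.5,1.3,0,0,0],[3.5,1.3,0,0,0],[3.5,1.3,0,0,0]]]'

```text
time_s: 0.57
ee_pos: [0.6152, 0.1766, 0.256]
eef_rot: [[0.0, 1.0, -0.0], [1.0, -0.0, -0.0], [-0.0, -0.0, -1.0]]
contact_force: [1.1, 0.1, 0.6]
finger_gap: 0.0852
gripper_force: 0.0
```

>>> carry_out --motion '[[[3,1,0,0,0],[2.5,0.8,0,0,0],[1,0.4,0,0,0],[0,0,0,0,0],[0,0,0,0,0]]]'

```text
time_s: 0.98
ee_pos: [0.6366, 0.2402, 0.2554]
eef_rot: [[-0.001, 1.0, -0.001], [1.0, 0.001, -0.001], [-0.001, -0.001, -1.0]]
contact_force: [0.2, 0.3, -0.5]
finger_gap: 0.0852
gripper_force: 0.0
```

Run:
```python
from h import *
s=robot.sense();print(s["ee_pos"],s["time_s"],np.abs(s["qvel"]).max())
I=robot.capture("wrist");cv2.imwrite("pics/w1.png",I);print(proj("wrist",(.637,.25,.067)))
h=cv2.cvtColor(I,40)
m=(h[...,0]>4)&(h[...,0]<18)&(h[...,1]>190)&(h[...,2]>120)
for b in blobs(m,60):print(b[0],b[1],b[3])
```

```text
[0.63662068 0.24024094 0.25544236] 0.9833 1.521315410589878
[254.88516712 162.9686627 ]
```

View pics/w1.png

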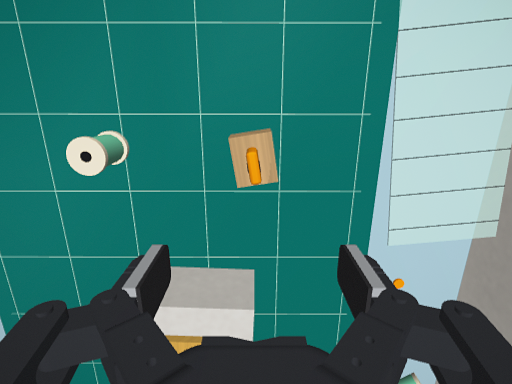

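The wrist view shows the key handle at about (253,166) on the wooden stand, with its long side nearly along world y. The spool is at (90,155), well clear.

Run:
```python
from h import *
I=cv2.imread("pics/w1.png");h=cv2.cvtColor(I,40)
roi=np.zeros(h.shape[:2],bool);roi[110:205,215:295]=1
print(h[150:185:6,253].tolist(),h[140,240],h[160,240])
key=(h[...,0]>8)&(h[...,0]<25)&(h[...,1]>205)&roi
top=key&(h[...,2]>230)
for nm,m,z in(("key",key,.083),("keytop",top,.083)):
  for a,c,l,bb in blobs(m):
    P=np.array([onplane("wrist",u[::-1],z) for u in np.argwhere(l)]);r=cv2.minAreaRect((P[:,:2]*1e4).astype(np.float32))
    print(nm,a,c,bb,P.mean(0).round(4),r)
wood=(h[...,0]<30)&(h[...,1]>60)&roi
c=rect(wood);q=cv2.approxPolyDP(cv2.convexHull(c),4,True)[:,0];print(q.tolist())
print(np.array([onplane("wrist",u,.039) for u in q]).round(4))
cv2.imwrite("pics/w1k.png",cv2.resize(I[115:200,215:295],None,fx=6,fy=6,interpolation=cv2.INTER_CUBIC))
```

```text
[[17, 243, 206], [20, 244, 239], [19, 244, 238], [19, 244, 238], [19, 244, 238], [19, 244, 236]] [ 17 107 193] [ 17 106 190]
key 382 [253.4 165.7] [247 148  14  36] [0.6354 0.2505 0.083 ] ((6352.759765625, 2504.576171875), (116.34220886230469, 375.9635314941406), 8.186727523803711)
keytop 224 [253.8 166.5] [248 152  12  31] [0.6359 0.2497 0.083 ] ((6361.4287109375, 2490.330078125), (77.44200134277344, 321.0823059082031), 9.969569206237793)
[[269, 129], [277, 181], [237, 187], [228, 138]]
[[0.6531 0.2831 0.039 ]
 [0.6636 0.2218 0.039 ]
 [0.6155 0.2143 0.039 ]
 [0.6063 0.2731 0.039 ]]
```

View pics/w1k.png

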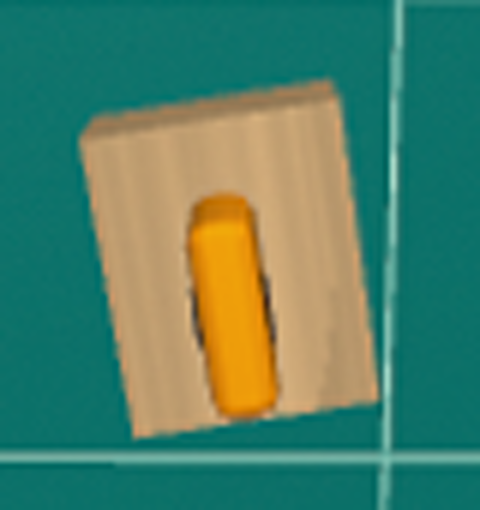

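>>> carry_out --motion '[[[0.5,-0.1,1,0,0],[0.45,0,2,-4.5,0],[0,0,2,-5,0],[0,0,2,0,0],[0,0,1,0,0]]]'

```text
time_s: 1.45
ee_pos: [0.6343, 0.2481, 0.1731]
eef_rot: [[-0.164, 0.987, -0.004], [0.987, 0.164, -0.001], [-0.0, -0.004, -1.0]]
contact_force: [-0.6, -0.2, -0.3]
finger_gap: 0.0854
gripper_force: 0.0
```

Run:
```python
from h import *
I=robot.capture("wrist");I=robot.capture("wrist");s=robot.sense();print(s["ee_pos"].round(4),s["time_s"],np.abs(s["qvel"]).max())
R=np.array(s["eef_rot"]);print(R.round(4))
cv2.imwrite("pics/w2.png",I);h=cv2.cvtColor(I,40)
key=(h[...,0]>8)&(h[...,0]<25)&(h[...,1]>205)&(h[...,2]>60)
print(h[int(proj("wrist",(.636,.25,.083))[1]),int(proj("wrist",(.636,.25,.083))[0])],proj("wrist",(.636,.25,.083)))
for z in(.083,):
  for th in (0,225,232):
   for a,c,l,bb in blobs(key&(h[...,2]>th),150):
    P=np.array([onplane("wrist",u[::-1],z) for u in np.argwhere(l)]);r=cv2.minAreaRect((P[:,:2]*1e4).astype(np.float32))
    print(th,a,c,bb,P.mean(0).round(4),r, "tool",(R.T@(np.append(np.array(r[0])/1e4,z)-s["ee_pos"])).round(4))
```

```text
[0.6343 0.2482 0.1737] 1.55 3.2625573096397753
[[-1.636e-01  9.865e-01 -4.700e-03]
 [ 9.865e-01  1.636e-01 -1.300e-03]
 [-5.000e-04 -4.800e-03 -1.000e+00]]
[ 20 245 244] [257.9292002  202.25505238]
0 718 [257.9 198.5] [251 173  15  51] [0.6355 0.2528 0.083 ] ((6356.71044921875, 2528.630126953125), (108.8116683959961, 404.1771545410156), 9.17268180847168) tool [0.0044 0.0026 0.0907]
225 498 [258.5 202.3] [252 182  13  42] [0.6364 0.2499 0.083 ] ((6362.35693359375, 2494.4658203125), (90.27371978759766, 334.91851806640625), 9.960787773132324) tool [0.0009 0.0026 0.0907]
232 445 [258.8 201.7] [252 182  13  41] [0.6366 0.2505 0.083 ] ((6361.72900390625, 2498.617919921875), (90.07476806640625, 326.5218200683594), 9.960787773132324) tool [0.0013 0.0026 0.0907]
```

View pics/w2.png

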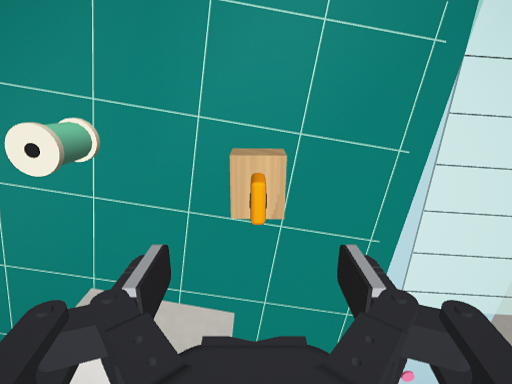

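The handle is at (258,202) and lines up vertically between the fingers. It sits about 2.5 mm to the tool's +y.

>>> carry_out --motion '[[[0.1,0.25,1.5,0,0],[0,0,2.5,0,0],[0,0,2.5,0,0],[0,0,2,0,0],[0,0,1,0,0]]]'

```text
time_s: 1.97
ee_pos: [0.6376, 0.2503, 0.0798]
eef_rot: [[-0.164, 0.986, -0.002], [0.986, 0.164, -0.001], [-0.0, -0.002, -1.0]]
contact_force: [-0.4, 0.6, -0.3]
finger_gap: 0.0852
gripper_force: 0.0
```

>>> carry_out --motion '[[[0,0,0.6,0,0],[0,0,0,0,0],[0,0,0,0,0],[0,0,0,0,0],[0,0,0,0,0]]]'

```text
time_s: 2.38
ee_pos: [0.6394, 0.2512, 0.077]
eef_rot: [[-0.165, 0.986, 0.003], [0.986, 0.165, 0.001], [0.0, 0.003, -1.0]]
contact_force: [-0.3, -0.0, 0.6]
finger_gap: 0.0853
gripper_force: 0.0
```

>>> carry_out --motion '[[[0,0,0,0,0.5],[0,0,0,0,0.6],[0,0,0,0,0.7],[0,0,0,0,0.75],[0,0,0,0,0.8]]]' --newtons 20

```text
time_s: 2.8
ee_pos: [0.6383, 0.2509, 0.0753]
eef_rot: [[-0.165, 0.986, -0.0], [0.986, 0.165, -0.0], [-0.0, -0.0, -1.0]]
contact_force: [-0.3, 0.6, -0.1]
finger_gap: 0.0259
gripper_force: 0.0
```

>>> carry_out --motion '[[[-0.05,-0.18,0.3,0,0.75],[0,0,0,0,0.75],[0,0,0,0,0.75],[0,0,0,0,0.75],[0,0,0,0,0.75]]]' --newtons 20

```text
time_s: 3.22
ee_pos: [0.6366, 0.2501, 0.0723]
eef_rot: [[-0.165, 0.986, 0.0], [0.986, 0.165, -0.0], [-0.0, 0.0, -1.0]]
contact_force: [0.6, -0.2, -0.5]
finger_gap: 0.0213
gripper_force: 0.0
```

>>> carry_out --motion '[[[0,0,0,0,0.85],[0,0,0,0,0.9],[0,0,0,0,1],[0,0,0,0,1],[0,0,0,0,1]]]' --newtons 30

```text
time_s: 3.63
ee_pos: [0.6368, 0.2502, 0.0724]
eef_rot: [[-0.165, 0.986, 0.0], [0.986, 0.165, 0.0], [0.0, 0.0, -1.0]]
contact_force: [-0.1, -0.0, 0.7]
finger_gap: 0.0117
gripper_force: 30.6
```

>>> carry_out --motion '[[[0,0,0,0,1],[0,0,0,0,1],[0,0,0,0,1],[0,0,0,0,1],[0,0,0,0,1]]]' --newtons 50

```text
time_s: 4.05
ee_pos: [0.6368, 0.2502, 0.0724]
eef_rot: [[-0.165, 0.986, 0.0], [0.986, 0.165, 0.0], [0.0, 0.0, -1.0]]
contact_force: [0.4, -0.5, 0.5]
finger_gap: 0.0117
gripper_force: 52.3
```

>>> carry_out --motion '[[[0,0,-0.5,0,1],[0,0,-1,0,1],[0,0,-1.5,0,1],[0,0,-2,0,1],[0,0,-2,0,1]]]'

```text
time_s: 4.47
ee_pos: [0.6361, 0.25, 0.1433]
eef_rot: [[-0.165, 0.986, -0.001], [0.986, 0.165, -0.0], [-0.0, -0.001, -1.0]]
contact_force: [0.6, 1.0, -0.5]
finger_gap: 0.0113
gripper_force: 52.2
```

>>> carry_out --motion '[[[0,0,-2.5,0,1],[0,0,-2.5,0,1],[0,0,-1.5,0,1],[0,0,-0.5,0,1],[0,0,0,0,1]]]'

```text
time_s: 4.88
ee_pos: [0.6375, 0.2504, 0.2146]
eef_rot: [[-0.165, 0.986, 0.003], [0.986, 0.165, 0.001], [0.0, 0.004, -1.0]]
contact_force: [-0.2, 0.6, 0.8]
finger_gap: 0.0115
gripper_force: 52.2
```

Run:
```python
from h import *
s=robot.sense();p=s["ee_pos"];R=np.array(s["eef_rot"]);print(p.round(4),s["joint_positions"],s["contact_force"].round(2),s["finger_gap"])
sl=np.array([.5478,-.0055]);d=sl-p[:2];print("world d",d,"tool",R.T@np.append(d,0))
```

```text
[0.6375 0.2504 0.2146] [1.52761796e+01 3.46036297e+01 8.18569680e+00 6.33778772e+01
 2.79616309e-03 9.57715864e+01] [-0.18  0.56  0.79] 0.011527524844954349
world d [-0.08968578 -0.25592139] tool [-0.23759856 -0.13071309 -0.00055952]
```

>>> carry_out --motion '[[[-2,-1.1,0,0,1],[-3.2,-1.8,0,0,1],[-3.4,-1.9,0,0,1],[-3.4,-1.9,0,0,1],[-3.4,-1.9,0,0,1]]]'

```text
time_s: 5.3
ee_pos: [0.5752, 0.0828, 0.2106]
eef_rot: [[-0.166, 0.986, -0.003], [0.986, 0.166, -0.0], [0.0, -0.003, -1.0]]
contact_force: [0.8, 0.3, -0.6]
finger_gap: 0.0112
gripper_force: 52.2
```

>>> carry_out --motion '[[[-3.4,-1.9,0,0,1],[-2.8,-1.5,0,0,1],[-1.6,-0.8,0,0,1],[-0.6,-0.3,0,-3,1],[0,0,0,-5,1]]]'

```text
time_s: 5.72
ee_pos: [0.545, -0.0081, 0.2109]
eef_rot: [[-0.301, 0.954, -0.003], [0.954, 0.301, -0.0], [0.001, -0.003, -1.0]]
contact_force: [0.7, 0.4, -0.3]
finger_gap: 0.0114
gripper_force: 52.2
```

>>> carry_out --motion '[[[0,0,0,-7,1],[0,0,0,-7,1],[0,0,0,-7,1],[0,0,0,-7,1],[0,0,0,-7,1]]]'

```text
time_s: 6.13
ee_pos: [0.5455, -0.0061, 0.2107]
eef_rot: [[-0.797, 0.604, -0.003], [0.604, 0.797, 0.0], [0.003, -0.001, -1.0]]
contact_force: [0.2, 0.3, 0.0]
finger_gap: 0.0113
gripper_force: 52.2
```

>>> carry_out --motion '[[[0,0,0,-7,1],[0,0,0,-7,1],[0,0,0,-7,1],[0,0,0,-7,1],[0,0,0,-7,1]]]'

```text
time_s: 6.55
ee_pos: [0.5455, -0.0061, 0.2107]
eef_rot: [[-0.999, 0.038, -0.003], [0.038, 0.999, 0.0], [0.003, 0.0, -1.0]]
contact_force: [-0.3, 0.0, -0.6]
finger_gap: 0.0112
gripper_force: 52.2
```

>>> carry_out --motion '[[[0,0,0,0,1],[0,0,0,0,1],[0,0,0,0,1],[0,0,0,0,1],[0,0,0,0,1]]]'

```text
time_s: 6.97
ee_pos: [0.5466, -0.0062, 0.2121]
eef_rot: [[-0.999, 0.045, -0.0], [0.045, 0.999, 0.0], [0.0, 0.0, -1.0]]
contact_force: [-0.2, -0.4, -0.7]
finger_gap: 0.0113
gripper_force: 52.2
```

```bash
cat > st.py <<'E'
from h import *
s=robot.sense();p=s["ee_pos"];R=np.array(s["eef_rot"])
sl=np.array([.5478,-.0055]);d=np.append(sl-p[:2],0)
print("t",s["time_s"],p.round(4),"yaw",np.degrees(np.arctan2(R[1,0],R[0,0])).round(2),"tilt",R[:2,2].round(4),"F",s["contact_force"].round(2),"M",s["moment"].round(3),"gap",round(s["finger_gap"],4),"tool d",(R.T@d).round(4)[:2],"tip z",round(p[2]-.0634,4))
E
python3 st.py
python3 - <<'E'
from h import *
s=[cv2.resize(robot.capture(n),(800//2,300)) for n in("wrist","side")];cv2.imwrite("pics/w3.png",np.hstack(s))
E
```

```text
t 6.9667 [ 0.5466 -0.0062  0.2121] yaw 177.44 tilt [-0.0004  0.0001] F [-0.19 -0.44 -0.74] M [-0.053  0.008 -0.009] gap 0.0113 tool d [-0.0012  0.0008] tip z 0.1487
```

View pics/w3.png

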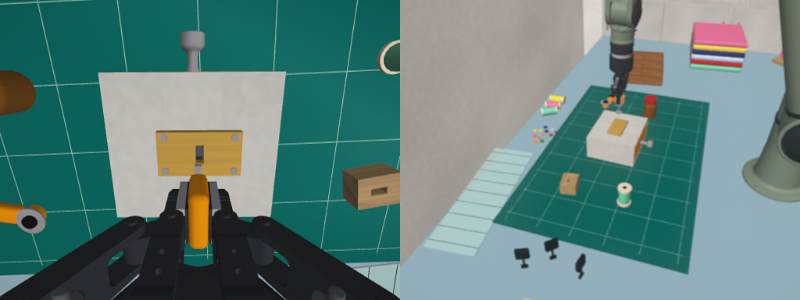

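The wrist half shows the key gripped upright and pointing at the brass plate, with the slot just beyond it. The drawer is shut. I'll measure the plate again from this viewpoint.

```bash
cat > pl.py <<'E'
from h import *
I=robot.capture("wrist");h=cv2.cvtColor(I,40)
br=(h[...,0]>10)&(h[...,0]<30)&(h[...,1]>110)
br[:150]=0;br[232:]=0;br[:,:180]=0;br[:,330:]=0
B=blobs(br,300)
for a,c,l,bb in B:
    q=cv2.approxPolyDP(cv2.convexHull(rect(l)),4,True)[:,0];Q=np.array([onplane("wrist",u,.098) for u in q]);print(bb,q.tolist(),Q[:,:2].round(4).tolist())
# left/right plate edges (box -y/+y ends) per row
for z in (.098,):
  for r in (172,180,190,200,210):
    x=np.flatnonzero(br[r]);
    if len(x): a,b=onplane("wrist",(x[0],r),z),onplane("wrist",(x[-1],r),z);print(r,x[0],x[-1],a[:2].round(4),b[:2].round(4),((a+b)/2)[:2].round(4))
m=(h[...,2]<110);m[:178]=0;m[215:]=0;m[:,238:1]=0;m[:,:240]=0;m[:,272:]=0
for a,c,l,bb in blobs(m,10):print("dark",a,c,bb,onplane("wrist",c,.098))
for r in range(184,214,4):print(r,h[r,240:272:2,2].tolist())
E
python3 pl.py; python3 st.py
```

```text
[199 167 112  65] [[310, 169], [307, 224], [265, 231], [203, 224], [201, 167]] [[0.5253, 0.04], [0.5746, 0.0381], [0.5796, 0.0012], [0.5705, -0.0527], [0.5196, -0.0493]]
172 199 310 [ 0.5237 -0.0514] [0.5279 0.04  ] [ 0.5258 -0.0057]
180 200 309 [ 0.5306 -0.0513] [0.5347 0.0393] [ 0.5326 -0.006 ]
190 201 309 [ 0.5393 -0.0513] [0.5434 0.0394] [ 0.5414 -0.0059]
200 201 308 [ 0.5482 -0.0522] [0.5523 0.0387] [ 0.5503 -0.0068]
210 202 308 [ 0.5573 -0.0523] [0.5615 0.0388] [ 0.5594 -0.0067]
dark 194 [255.  196.6] [251 186   9  22] [ 0.54723791 -0.00619997  0.098     ]
dark 15 [253.3 210.5] [250 210   8   2] [ 0.55979473 -0.00821878  0.098     ]
184 [184, 184, 184, 185, 186, 185, 186, 186, 185, 185, 185, 186, 186, 185, 186, 186]
188 [181, 181, 180, 180, 181, 122, 87, 88, 88, 90, 122, 183, 182, 182, 182, 182]
192 [180, 181, 181, 181, 181, 121, 89, 88, 87, 91, 119, 183, 181, 181, 181, 181]
196 [186, 185, 185, 186, 187, 124, 87, 87, 87, 89, 119, 189, 187, 190, 189, 189]
200 [185, 186, 186, 185, 186, 131, 47, 48, 48, 48, 117, 189, 188, 187, 188, 188]
204 [185, 183, 183, 182, 184, 133, 69, 72, 69, 66, 119, 185, 183, 183, 182, 182]
208 [182, 181, 182, 182, 183, 162, 133, 129, 125, 125, 124, 184, 183, 182, 183, 184]
212 [188, 188, 186, 188, 192, 114, 113, 114, 119, 153, 189, 188, 188, 189, 189, 189]
t 7.1167 [ 0.5467 -0.0062  0.2123] yaw 177.47 tilt [-0. -0.] F [ 0.13  0.63 -0.73] M [ 0.008  0.04  -0.022] gap 0.0118 tool d [-0.0011  0.0008] tip z 0.1489
```

>>> carry_out --motion '[[[-0.11,0,0.8,0,1],[0,0,1.2,0,1],[0,0,1.0,0,1],[0,0,0.7,0,1],[0,0,0.4,0,1]]]'

```text
time_s: 7.53
ee_pos: [0.547, -0.0062, 0.1697]
eef_rot: [[-0.999, 0.044, -0.002], [0.044, 0.999, 0.0], [0.002, 0.0, -1.0]]
contact_force: [0.3, 0.6, -0.4]
finger_gap: 0.0113
gripper_force: 52.2
```

>>> carry_out --motion '[[[0,0,0,0,1],[0,0,0,0,1],[0,0,0,0,1],[0,0,0,0,1],[0,0,0,0,1]]]'

```text
time_s: 7.95
ee_pos: [0.5482, -0.0063, 0.1718]
eef_rot: [[-0.999, 0.044, 0.001], [0.044, 0.999, -0.0], [-0.001, -0.0, -1.0]]
contact_force: [0.5, -0.2, -0.4]
finger_gap: 0.0113
gripper_force: 52.2
```

```bash
python3 st.py
```

```text
t 7.95 [ 0.5482 -0.0063  0.1718] yaw 177.5 tilt [ 0.001  -0.0002] F [ 0.51 -0.18 -0.43] M [-0.024  0.024 -0.062] gap 0.0113 tool d [0.0004 0.0008] tip z 0.1084
```

>>> carry_out --motion '[[[0,0,0.12,0,1],[0,0,0.12,0,1],[0,0,0.12,0,1],[0,0,0.1,0,1],[0,0,0.08,0,1]]]'

```text
time_s: 8.37
ee_pos: [0.5477, -0.0063, 0.1657]
eef_rot: [[-0.999, 0.044, -0.0], [0.044, 0.999, 0.0], [0.0, 0.0, -1.0]]
contact_force: [1.2, -0.7, -1.2]
finger_gap: 0.0116
gripper_force: 52.2
```

>>> carry_out --motion '[[[0,0,0.05,0,1],[0,0,0.05,0,1],[0,0,0.05,0,1],[0,0,0.05,0,1],[0,0,0.05,0,1]]]'

```text
time_s: 8.78
ee_pos: [0.5478, -0.0063, 0.1633]
eef_rot: [[-0.999, 0.044, 0.0], [0.044, 0.999, 0.0], [-0.0, 0.0, -1.0]]
contact_force: [-0.2, -1.2, -1.0]
finger_gap: 0.0116
gripper_force: 52.2
```

Tip at about 0.0999, with no contact yet.

>>> carry_out --motion '[[[0,0,0.04,0,1],[0,0,0.04,0,1],[0,0,0.04,0,1],[0,0,0.04,0,1],[0,0,0.04,0,1]]]'

```text
time_s: 9.2
ee_pos: [0.5478, -0.0063, 0.1613]
eef_rot: [[-0.999, 0.044, 0.0], [0.044, 0.999, 0.0], [-0.0, 0.0, -1.0]]
contact_force: [-0.1, 0.0, 0.1]
finger_gap: 0.0115
gripper_force: 52.2
```

```bash
python3 st.py
```

```text
t 9.2 [ 0.5478 -0.0063  0.1613] yaw 177.5 tilt [0. 0.] F [-0.09  0.03  0.08] M [0.057 0.012 0.037] gap 0.0115 tool d [0.     0.0008] tip z 0.0979
```

>>> carry_out --motion '[[[0,0,0.03,0,1],[0,0,0.03,0,1],[0,0,0.03,0,1],[0,0,0.03,0,1],[0,0,0.03,0,1]]]'

```text
time_s: 9.62
ee_pos: [0.5478, -0.0063, 0.1599]
eef_rot: [[-0.999, 0.044, 0.0], [0.044, 0.999, 0.0], [-0.0, 0.0, -1.0]]
contact_force: [-0.2, 0.4, -1.3]
finger_gap: 0.0113
gripper_force: 52.2
```

>>> carry_out --motion '[[[0,0,0.03,0,1],[0,0,0.03,0,1],[0,0,0.03,0,1],[0,0,0.03,0,1],[0,0,0.03,0,1]]]'

```text
time_s: 10.03
ee_pos: [0.5478, -0.0063, 0.1583]
eef_rot: [[-0.999, 0.044, -0.0], [0.044, 0.999, 0.0], [0.0, 0.0, -1.0]]
contact_force: [-0.1, 0.4, -1.0]
finger_gap: 0.0116
gripper_force: 52.2
```

>>> carry_out --motion '[[[0,0,0.03,0,1],[0,0,0.03,0,1],[0,0,0.03,0,1],[0,0,0.03,0,1],[0,0,0.03,0,1]]]'

```text
time_s: 10.45
ee_pos: [0.5478, -0.0063, 0.1569]
eef_rot: [[-0.999, 0.044, -0.0], [0.044, 0.999, 0.0], [0.0, 0.0, -1.0]]
contact_force: [-0.5, 0.9, -0.5]
finger_gap: 0.0115
gripper_force: 52.2
```

```bash
python3 st.py
```

```text
t 10.45 [ 0.5478 -0.0063  0.1569] yaw 177.5 tilt [-0.      0.0001] F [-0.5   0.88 -0.48] M [ 0.057  0.033 -0.018] gap 0.0115 tool d [0.     0.0008] tip z 0.0935
```

No contact force and 4.5 mm below the plate face, so the key is entering the slot.

>>> carry_out --motion '[[[0,0,0.05,0,1],[0,0,0.05,0,1],[0,0,0.05,0,1],[0,0,0.05,0,1],[0,0,0.05,0,1]]]'

```text
time_s: 10.87
ee_pos: [0.5478, -0.0063, 0.1543]
eef_rot: [[-0.999, 0.044, -0.0], [0.044, 0.999, 0.0], [0.0, 0.0, -1.0]]
contact_force: [-0.1, -0.1, -0.4]
finger_gap: 0.0113
gripper_force: 52.2
```

>>> carry_out --motion '[[[0,0,0.05,0,1],[0,0,0.05,0,1],[0,0,0.05,0,1],[0,0,0.05,0,1],[0,0,0.05,0,1]]]'

```text
time_s: 11.28
ee_pos: [0.5478, -0.0063, 0.1518]
eef_rot: [[-0.999, 0.044, 0.0], [0.044, 0.999, 0.0], [-0.0, 0.0, -1.0]]
contact_force: [-0.6, 0.9, -0.5]
finger_gap: 0.011
gripper_force: 52.2
```

```bash
python3 st.py
```

```text
t 11.2833 [ 0.5478 -0.0063  0.1518] yaw 177.5 tilt [0.     0.0001] F [-0.61  0.89 -0.5 ] M [0.164 0.003 0.021] gap 0.011 tool d [0.     0.0008] tip z 0.0884
```

>>> carry_out --motion '[[[0,0.02,0.06,0,1],[0,0,0.06,0,1],[0,0,0.06,0,1],[0,0,0.06,0,1],[0,0,0.06,0,1]]]'

```text
time_s: 11.7
ee_pos: [0.5478, -0.0062, 0.1488]
eef_rot: [[-0.999, 0.044, 0.0], [0.044, 0.999, -0.0], [-0.0, -0.0, -1.0]]
contact_force: [0.2, -1.2, -1.3]
finger_gap: 0.0114
gripper_force: 52.2
```

>>> carry_out --motion '[[[0,0,0.06,0,1],[0,0,0.06,0,1],[0,0,0.06,0,1],[0,0,0.06,0,1],[0,0,0.06,0,1]]]'

```text
time_s: 12.12
ee_pos: [0.5478, -0.0061, 0.1458]
eef_rot: [[-0.999, 0.044, -0.0], [0.044, 0.999, 0.0], [0.0, 0.0, -1.0]]
contact_force: [0.2, -0.4, -0.8]
finger_gap: 0.0115
gripper_force: 52.2
```

```bash
python3 st.py
```

```text
t 12.1167 [ 0.5478 -0.0061  0.1458] yaw 177.5 tilt [-0.  0.] F [ 0.19 -0.37 -0.77] M [-0.017  0.004  0.016] gap 0.0115 tool d [0.     0.0006] tip z 0.0824
```

>>> carry_out --motion '[[[0,0,0.06,0,1],[0,0,0.06,0,1],[0,0,0.06,0,1],[0,0,0.06,0,1],[0,0,0.06,0,1]]]'

```text
time_s: 12.53
ee_pos: [0.5478, -0.0061, 0.1428]
eef_rot: [[-0.999, 0.044, 0.0], [0.044, 0.999, 0.0], [-0.0, 0.0, -1.0]]
contact_force: [0.2, -0.1, -0.3]
finger_gap: 0.0114
gripper_force: 52.2
```

>>> carry_out --motion '[[[0,0,0.05,0,1],[0,0,0.05,0,1],[0,0,0.05,0,1],[0,0,0.04,0,1],[0,0,0.03,0,1]]]'

```text
time_s: 12.95
ee_pos: [0.5478, -0.0061, 0.1407]
eef_rot: [[-0.999, 0.044, 0.0], [0.044, 0.999, -0.0], [-0.0, -0.0, -1.0]]
contact_force: [0.1, -0.3, -1.2]
finger_gap: 0.0113
gripper_force: 52.2
```

```bash
python3 st.py
```

```text
t 12.95 [ 0.5478 -0.0061  0.1407] yaw 177.5 tilt [ 0. -0.] F [ 0.09 -0.29 -1.21] M [-0.034  0.019 -0.017] gap 0.0113 tool d [0.     0.0006] tip z 0.0773
```

>>> carry_out --motion '[[[0,0,0.03,0,1],[0,0,0.03,0,1],[0,0,0.03,0,1],[0,0,0.03,0,1],[0,0,0.03,0,1]]]'

```text
time_s: 13.37
ee_pos: [0.5478, -0.0061, 0.1392]
eef_rot: [[-0.999, 0.044, 0.0], [0.044, 0.999, 0.0], [-0.0, 0.0, -1.0]]
contact_force: [0.3, -0.1, -0.1]
finger_gap: 0.0114
gripper_force: 52.2
```

>>> carry_out --motion '[[[0,0,0.02,0,1],[0,0,0.02,0,1],[0,0,0.02,0,1],[0,0,0.02,0,1],[0,0,0.02,0,1]]]'

```text
time_s: 13.78
ee_pos: [0.5478, -0.0061, 0.1382]
eef_rot: [[-0.999, 0.044, -0.0], [0.044, 0.999, 0.0], [0.0, 0.0, -1.0]]
contact_force: [0.3, 0.1, -1.3]
finger_gap: 0.0114
gripper_force: 52.2
```

Tip at about 0.0748. I'll creep down to the floor.

>>> carry_out --motion '[[[0,0,0.02,0,1],[0,0,0.02,0,1],[0,0,0.02,0,1],[0,0,0.02,0,1],[0,0,0,0,1]]]'

```text
time_s: 14.2
ee_pos: [0.5478, -0.0061, 0.1374]
eef_rot: [[-0.999, 0.044, -0.0], [0.044, 0.999, 0.0], [0.0, 0.0, -1.0]]
contact_force: [0.1, -0.2, -0.3]
finger_gap: 0.0112
gripper_force: 52.2
```

>>> carry_out --motion '[[[0,0,0.02,0,1],[0,0,0.02,0,1],[0,0,0.02,0,1],[0,0,0.02,0,1],[0,0,0,0,1]]]'

```text
time_s: 14.62
ee_pos: [0.5479, -0.0061, 0.1373]
eef_rot: [[-0.999, 0.044, 0.001], [0.044, 0.999, -0.0], [-0.001, -0.0, -1.0]]
contact_force: [-1.5, -0.1, 6.1]
finger_gap: 0.0112
gripper_force: 53.2
```

The key hit the floor at 24 mm depth, so it is home. I'll relieve the press slightly, then turn.

>>> carry_out --motion '[[[0,0,-0.04,0,1],[0,0,0,2,1],[0,0,0,3,1],[0,0,0,3,1],[0,0,0,3,1]]]'

```text
time_s: 15.03
ee_pos: [0.5483, -0.0054, 0.1373]
eef_rot: [[-0.972, 0.235, 0.001], [0.235, 0.972, 0.002], [-0.001, 0.002, -1.0]]
contact_force: [-0.9, 1.9, 2.8]
finger_gap: 0.0112
gripper_force: 52.8
```

```bash
python3 st.py
```

```text
t 15.0333 [ 0.5483 -0.0054  0.1373] yaw 166.39 tilt [0.0012 0.0017] F [-0.89  1.93  2.83] M [ 0.503 -0.008  0.121] gap 0.0112 tool d [ 0.0004 -0.0002] tip z 0.0739
```

>>> carry_out --motion '[[[-0.02,0.04,0,3,1],[0,0,0,4,1],[0,0,0,4,1],[0,0,0,4,1],[0,0,0,4,1]]]'

```text
time_s: 15.45
ee_pos: [0.5484, -0.0053, 0.1373]
eef_rot: [[-0.842, 0.54, 0.001], [0.54, 0.842, 0.001], [-0.0, 0.001, -1.0]]
contact_force: [-1.0, 1.4, 3.7]
finger_gap: 0.0113
gripper_force: 52.8
```

```bash
python3 st.py
```

```text
t 15.45 [ 0.5484 -0.0053  0.1373] yaw 147.34 tilt [0.0008 0.001 ] F [-1.04  1.39  3.65] M [0.328 0.177 0.079] gap 0.0113 tool d [ 0.0004 -0.0005] tip z 0.0739
```

Turning smoothly with low forces, 30° so far.

>>> carry_out --motion '[[[0,0,0,4,1],[0,0,0,4,1],[0,0,0,4,1],[0,0,0,4,1],[0,0,0,4,1]]]'

```text
time_s: 15.87
ee_pos: [0.5484, -0.0053, 0.1373]
eef_rot: [[-0.607, 0.795, 0.001], [0.795, 0.607, 0.001], [0.0, 0.001, -1.0]]
contact_force: [-0.5, 0.8, 3.5]
finger_gap: 0.0112
gripper_force: 52.8
```

>>> carry_out --motion '[[[0,0,0,4,1],[0,0,0,4,1],[0,0,0,4,1],[0,0,0,4,1],[0,0,0,3,1]]]'

```text
time_s: 16.28
ee_pos: [0.5485, -0.0053, 0.1373]
eef_rot: [[-0.315, 0.949, 0.001], [0.949, 0.315, 0.001], [0.001, 0.001, -1.0]]
contact_force: [-0.0, 1.3, 2.6]
finger_gap: 0.0114
gripper_force: 52.8
```

```bash
python3 st.py
```

```text
t 16.2833 [ 0.5485 -0.0053  0.1373] yaw 108.35 tilt [0.001  0.0009] F [-0.02  1.26  2.57] M [0.358 0.107 0.098] gap 0.0114 tool d [ 0.     -0.0007] tip z 0.0739
```

Turned 69°. Another 21° completes the quarter turn.

>>> carry_out --motion '[[[0,0,0,4,1],[0,0,0,4,1],[0,0,0,4,1],[0,0,0,4,1],[0,0,0,4,1]]]'

```text
time_s: 16.7
ee_pos: [0.5486, -0.0054, 0.1373]
eef_rot: [[0.029, 1.0, 0.001], [1.0, -0.029, 0.001], [0.001, 0.001, -1.0]]
contact_force: [-0.4, 0.7, 2.6]
finger_gap: 0.0114
gripper_force: 52.7
```

>>> carry_out --motion '[[[0,0,0,0,1],[0,0,0,0,1],[0,0,0,0,1],[0,0,0,0,1],[0,0,0,0,1]]]'

```text
time_s: 17.12
ee_pos: [0.5485, -0.0055, 0.1373]
eef_rot: [[0.025, 1.0, 0.001], [1.0, -0.025, 0.001], [0.001, 0.001, -1.0]]
contact_force: [0.1, 2.7, 4.2]
finger_gap: 0.0116
gripper_force: 52.9
```

```bash
python3 st.py
python3 - <<'E'
from h import *
s=[cv2.resize(robot.capture("wrist"),(400,300)),cv2.resize(robot.capture("side")[110:230,210:370],(400,300))];cv2.imwrite("pics/w4.png",np.hstack(s))
E
```

```text
t 17.1167 [ 0.5485 -0.0055  0.1373] yaw 88.55 tilt [0.001  0.0007] F [0.09 2.72 4.23] M [ 0.607 -0.097  0.055] gap 0.0116 tool d [-0.0001 -0.0007] tip z 0.0739
```

View pics/w4.png

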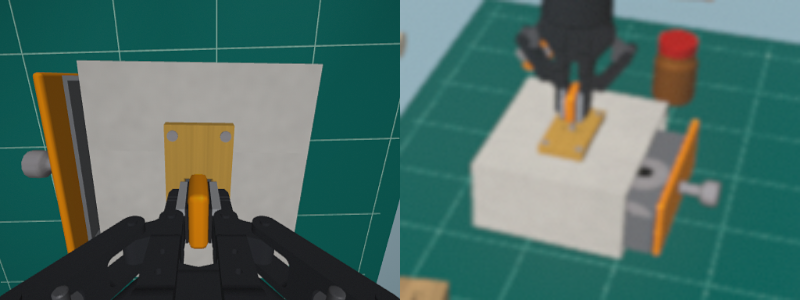

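The drawer has sprung out (orange front and grey tray visible) and the key is upright and turned. I'll release and rise.

>>> carry_out --motion '[[[0,0,-0.02,0,0.8],[0,0,0,0,0.75],[0,0,0,0,0.65],[0,0,0,0,0.5],[0,0,0,0,0.5]]]' --newtons 20

```text
time_s: 17.63
ee_pos: [0.5477, -0.006, 0.1368]
eef_rot: [[0.026, 1.0, -0.001], [1.0, -0.026, -0.0], [-0.0, -0.001, -1.0]]
contact_force: [-0.2, -0.6, 0.4]
finger_gap: 0.0424
gripper_force: 0.0
```

>>> carry_out --motion '[[[0,0,-0.3,0,0.4],[0,0,-0.6,0,0.4],[0,0,-1,0,0.4],[0,0,-1.5,0,0.4],[0,0,-2,0,0.4]]]'

```text
time_s: 18.05
ee_pos: [0.5474, -0.0057, 0.1916]
eef_rot: [[0.026, 1.0, -0.002], [1.0, -0.026, 0.0], [0.0, -0.002, -1.0]]
contact_force: [-0.6, 0.6, 0.1]
finger_gap: 0.0511
gripper_force: 0.0
```

>>> carry_out --motion '[[[0,0,-2,0,0.4],[0,0,-2,0,0.4],[0,0,-1,0,0.4],[0,0,0,0,0.4],[0,0,0,0,0.4]]]'

```text
time_s: 18.47
ee_pos: [0.5484, -0.0058, 0.2417]
eef_rot: [[0.026, 1.0, 0.001], [1.0, -0.026, -0.0], [-0.0, 0.001, -1.0]]
contact_force: [-0.3, -0.5, 0.2]
finger_gap: 0.051
gripper_force: 0.0
```

```bash
python3 st.py
python3 - <<'E'
from h import *
s=[cv2.resize(robot.capture("wrist"),(400,300)),cv2.resize(robot.capture("side")[110:230,210:370],(400,300))];cv2.imwrite("pics/w5.png",np.hstack(s))
E
```

```text
t 18.4667 [ 0.5484 -0.0058  0.2417] yaw 88.5 tilt [ 0.0014 -0.0002] F [-0.31 -0.47  0.16] M [-0.044 -0.01  -0.026] gap 0.051 tool d [ 0.0003 -0.0006] tip z 0.1783
```

View pics/w5.png

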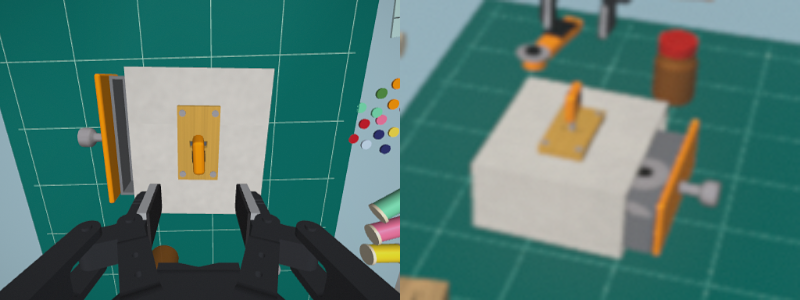

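The key stands upright in the lock, turned, at (198,155). The drawer is out and the gripper is clear.

```bash
python3 -c "
from bench import robot;print(robot.job_done())"
```

```text
the job is handed in; nothing more can be done
None
```

The key is fully home and turned about 89° clockwise, left upright in the lock; the drawer sprang out, the jar, spool and cutter were not touched, and the job was handed in at about 18.5 s (firmest press on the key about 6 N, at the slot floor).

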